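# Sweep the inspected bushings into the counting tray's trough

## Robot

A 6-joint arm with a two-finger parallel gripper is mounted at the origin on the work surface. World frame = base frame: x ahead of the robot, y to its left, z up, the work surface at z = 0. Lengths are in m, angles in rad, forces in N, time in s.
With the tool pointing down it reaches from about 0.375 to 0.925 m from the base axis. Payload 5.7 kg.
Tool frame: the origin (TCP) lies midway between the tips of the shut fingers; the grasp point (between the pads) lies r.grip_point_offset behind it (r.grip_point_offset is the distance from the TCP to the grasp point, in m); z points along the fingers, y is the line along which they close (so a half turn about z gives the same grasp; the last joint's range is limited). The gripper opens to 88 mm and grips with 3 to 60 N. Pads are 20 mm wide; open, the fingers measure 115 mm over their backs; the gripper's body (75 mm by 178 mm) begins 61 mm behind the grasp point.
Start: joints at [-1.287, 0.359, 1.51, -0, 1.272, -0.115], TCP at [0.233, -0.553, 0.194] pointing down, gripper open.
Joint ranges: [-2.97, 2.97], [-1.01, 2.36], [0.21, 2.38], [-0.96, 4.11], [0.2, 2.71], [-2.98, 2.98]. Speed limits (rad/s): [2.39, 2.39, 3.14, 3.14, 3.14, 3.14].

## Interface

Orientations are given as a rotation vector (axis times angle).
In Python, from rig import r gives the robot as it stands.
- The arm moves only by the shell command python3 -m pendant 'ROWS' [OPENING] [FORCE]. ROWS is JSON, a list of rows, each an object of numbers: "dx", "dy", "dz": the shift along the tool's x, y, z in units of 300 mm (1.0 is 300 mm); "ax", "ay", "az": the turn, a rotation vector about the tool's x, y, z in units of 45 degrees (1.0 is 45 degrees). A call has 1 to 8 rows; each row is the pose to reach, as a shift and turn from the pose commanded when the call began, along the tool's axes at that moment; what a row does not reach only later rows make up. A row lasts 1/10 s, in which the tool goes at most 50 mm and 8.59 degrees, less where a joint would pass 70% of its speed; a pose out of reach is approached as far as the arm can. A call with a number of a shift or a turn outside -1 to 1 is refused whole. A call with a gripper value outside its range is refused whole. OPENING is the opening, from 0 (shut) to 1 (fully open), set as the call begins (- or left out, the last holds). The fingers move at their own pace and stop on an object; FORCE is the grip in N (left out, the last holds). Time passes only in rows, so rows that repeat a pose let the fingers close. It gives the time, the measured TCP pose, the force, the opening and the grip force at its end, in the units of the state.
- r.read_state(): the state, without advancing time (a new reading comes with each control period).
- r.camera(name): name is "side" or "top" or "wrist"; returns a dict with "pixels" (384x512x3 uint8, red, green, blue), "vertical_fov" (degrees; the focal length in pixels is half the picture's height over the tangent of half this angle, whatever the lens; pixels are square), "cx", "cy" (the principal point, pixels), "distortion" ([k1, k2, p1, p2, k3] as OpenCV has them; the pictures are not rectified), "view" (4x4, takes a point from world to camera coordinates). Camera axes: x right, y up, looking along -z (the intrinsics and any distortion apply to the point x, -y, -z); pixel columns grow to the right and rows downward; lengths in m; the calibration is good to about 2 mm. A picture is of the moment at which its call begins. There is no depth.
- r.hand_in(): hands the job in; it is judged then, once.
The state is a dict: "time": time; "joint_pos": joint angles; "joint_velocities": joint speeds; "tau": joint torques, N m; "position": TCP position; "tcp_rot": TCP orientation; "force": force on the tool from outside, world axes, zero at the start; "wrist_torque": the same for the moment, N m; "width": opening from 0.0 (shut) to 1.0 (fully open); "gripper_force": force on a finger pad.
Only numpy, scipy, OpenCV 4.12 (cv2) and the standard library are available. Lean on these libraries where they do the work, as an engineer would, in place of code of your own. Each camera call takes 0.05 s, during which the arm holds its last target. There are 200 camera calls.

## Task

The four steel bushings on the counting tray have been inspected: sweep them with the fingers across the deck and over its edge into the tray's trough, so that all four end up lying in the trough. Push only, do not pick anything up, and leave the plug gauge and the gauge block standing upright on the deck where they are.

Things in the scene. Friction and masses are not known exactly. Their poses are not given: they have to be found in the camera images.
- tray: white plastic counting tray fixed on the bench, 217 mm (its x) by 280 mm (its y). Origin on its underside, z up; +x points from deck to trough, away from the robot within 0.45 rad. Deck: flat, top at z = 22 mm, x = -110 to +45 mm, y = -135 to +135 mm, with 5 mm thick rims at its back and both sides, rim tops at z = 30 mm; open at x = +45 mm
- trough (a point): middle of the trough's floor (grey plastic), at tray x = 71, y = 0, z = 4 mm; same axes as the tray. The trough is as wide as the deck (270 mm along y) and runs from the deck's open edge (x = +45 mm, no rim, an 18 mm step down) to x = +97 mm, where a 5 mm thick rim stands, its top at z = 32 mm
- bush1: plain steel bushing: a short tube 24 mm outside diameter, 15 mm bore, 12 mm tall, 18 to 35 g, lying flat (bore upright) loose on the deck of the counting tray at the start. Origin at its middle, 6 mm above what it lies on; z along the bore, upright at the start
- bush2: plain steel bushing: a short tube 24 mm outside diameter, 15 mm bore, 12 mm tall, 18 to 35 g, lying flat (bore upright) loose on the deck of the counting tray at the start. Origin at its middle, 6 mm above what it lies on; z along the bore, upright at the start
- bush3: plain steel bushing: a short tube 24 mm outside diameter, 15 mm bore, 12 mm tall, 18 to 35 g, lying flat (bore upright) loose on the deck of the counting tray at the start. Origin at its middle, 6 mm above what it lies on; z along the bore, upright at the start
- bush4: plain steel bushing: a short tube 24 mm outside diameter, 15 mm bore, 12 mm tall, 18 to 35 g, lying flat (bore upright) loose on the deck of the counting tray at the start. Origin at its middle, 6 mm above what it lies on; z along the bore, upright at the start
- plug: steel plug gauge standing loose on the deck among the bushings, 80 g: a dark foot 22 mm in diameter and 12 mm tall with a thin upright pin 13 mm in diameter on it, 45 mm tall in all. Origin at the centre of its underside, z up. To be left alone
- block: plain steel gauge block standing loose on the deck, 12 (its x) by 20 (its y) by 32 mm tall, 60 g. Origin at the centre of its underside, z up. To be left alone. The four bushings and two gauges stand in random order along tray y, neighbours 34 to 50 mm apart in y (centres), at tray x -52 to 0 mm: the way along +x to the trough is free for each bushing
There are look-alikes about, which are no part of the job. What is shaped like the bush2 but green is not meant.

How it is judged:
At the end, for the whole second after the job is handed in: All four bushings lie still in the trough: each one's middle at least 6 mm beyond the deck's edge, inside the outer rim and below 24 mm above the bench. The plug gauge and the gauge block stand upright (within 0.1 rad), within 12 mm of where they were (x of bush1 in the frame of tray between 0.051 and 0.097 m and y of bush1 in the frame of tray between -0.135 and 0.135 m and z of bush1 in the frame of tray between 0 and 0.024 m and linear speed of each of bush1, bush2, bush3, bush4 below 0.02 m/s and x of bush2 in the frame of tray between 0.051 and 0.097 m and y of bush2 in the frame of tray between -0.135 and 0.135 m and z of bush2 in the frame of tray between 0 and 0.024 m and x of bush3 in the frame of tray between 0.051 and 0.097 m and y of bush3 in the frame of tray between -0.135 and 0.135 m and z of bush3 in the frame of tray between 0 and 0.024 m and x of bush4 in the frame of tray between 0.051 and 0.097 m and y of bush4 in the frame of tray between -0.135 and 0.135 m and z of bush4 in the frame of tray between 0 and 0.024 m and distance of each of plug, block from where it was at the start of the episode below 0.012 m and angle between each of plug, block's own z axis and vertical below 0.1 rad); the robot touches nothing.
It fails at once if a bushing is picked up (its middle more than 26 mm above where it lay on the deck) (z of any of bush1, bush2, bush3, bush4 in the frame of tray above 0.054 m).
It fails at once if the plug gauge or the gauge block is shifted by more than 12 mm, lifted or tipped (distance of any of plug, block from where it was at the start of the episode above 0.012 m or angle between any of plug, block's own z axis and vertical above 0.35 rad).
It also fails if it takes over 54 s, if anything falls off the work surface, if the arm or the gripper's body presses on something with over 40 N, if the wrist force passes 120 N, or if a joint passes its speed limit or range.

## Working session

There is one attempt and no reset: what is moved stays moved. The work goes in short steps, Python scripts to look and compute and a shell command to move; the robot and the scene stay as the last step left them, time stands still between calls to the robot, and variables do not carry over. Pictures are saved under pics/ and viewed, at most 10 in all, crops included, and the job is handed in when it is done.

```bash
ls; mkdir -p pics; python3 - <<'E'
from rig import r
import cv2
for n in ("top","side"):
    c=r.camera(n); cv2.imwrite(f"pics/{n}0.png",c["pixels"][:,:,::-1])
    print(n,c["vertical_fov"],c["cx"],c["cy"],c["distortion"],c["view"])
s=r.read_state(); print(s, r.grip_point_offset)
E
```

```text
pics
top 52.198792228384754 258.2483269831594 190.15547537008314 [-0.10569686  0.          0.          0.          0.        ] [[-0.00487924 -0.99991308 -0.01224866  0.03556229]
 [ 0.99845108 -0.00555024  0.05535922 -0.56805285]
 [-0.05542239 -0.01195958  0.99839137 -0.74177129]
 [ 0.          0.          0.          1.        ]]
side 45.11608391091026 254.08739757985236 201.75159691168116 [-0.04597166  0.          0.          0.          0.        ] [[ 0.95180039 -0.30640971  0.01375146 -0.52728705]
 [ 0.22652296  0.73246154  0.64201826 -0.18747237]
 [-0.20679304 -0.60795821  0.76656601 -0.58502004]
 [ 0.          0.          0.          1.        ]]
{'time': 0.1, 'joint_pos': array([-1.28709274e+00,  3.59455562e-01,  1.51129406e+00, -3.97981399e-05,
        1.27249102e+00, -1.15090664e-01]), 'joint_velocities': array([ 0.00037282, -0.00232841, -0.00134683, -0.0016164 , -0.00078958,
       -0.00154354]), 'tau': array([-2.23566449e-04, -5.16357243e+01, -2.71405846e+01,  6.75811199e-02,
        2.76858453e-02, -3.43709462e-05]), 'position': array([ 0.23278433, -0.55229437,  0.19369171]), 'tcp_rot': array([-3.07773556e+00, -6.21975180e-01,  2.77363408e-04]), 'force': array([ 0.64701492, -0.2541677 ,  0.26211465]), 'wrist_torque': array([0.00798332, 0.05021136, 0.01081967]), 'gripper_force': 0.0, 'width': 0.9992564469383495} 0.0187
```

View pics/top0.png

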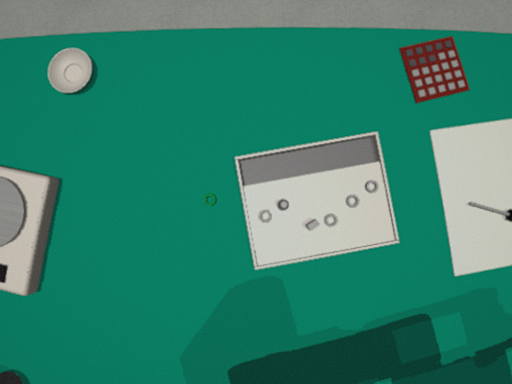

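View pics/side0.png

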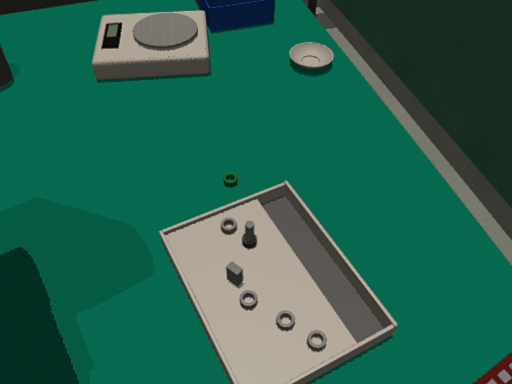

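Top view: the bushings are at about (265,216), (330,220), (352,201) and (371,186). The plug is at (283,204) and the block at (312,224). The trough is the dark strip at the top of the tray. Candidates that could be mistaken for a bushing: the green ring at (210,200) on the bench (look-alike, ignore) and the round plug foot at (283,204). The side view agrees. Next is a close crop to check the choice and read pixel positions.

```bash
python3 - <<'E'
import cv2
a=cv2.imread("pics/top0.png")[125:275,225:405]; b=cv2.imread("pics/side0.png")[175:384,150:400]
cv2.imwrite("pics/topc.png",cv2.resize(a,None,fx=4,fy=4,interpolation=2))
cv2.imwrite("pics/sidec.png",cv2.resize(b,None,fx=2.8,fy=2.8,interpolation=2))
E
```

```text
(no output)
```

View pics/topc.png

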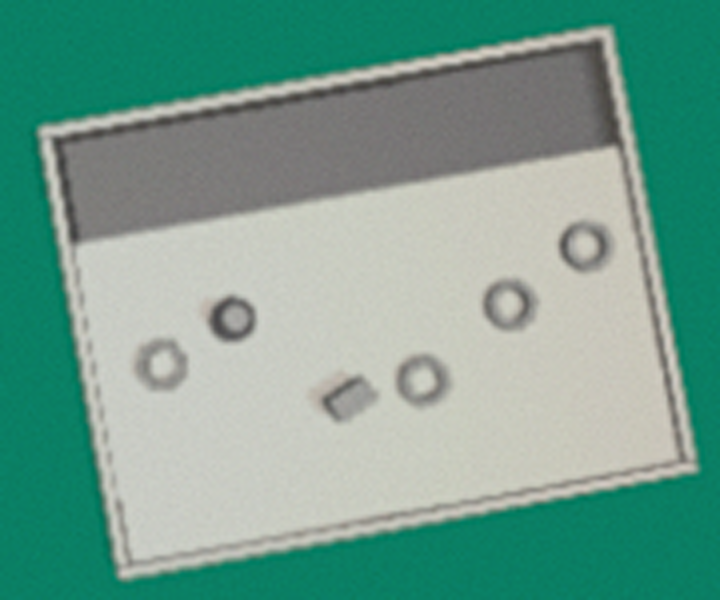

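View pics/sidec.png

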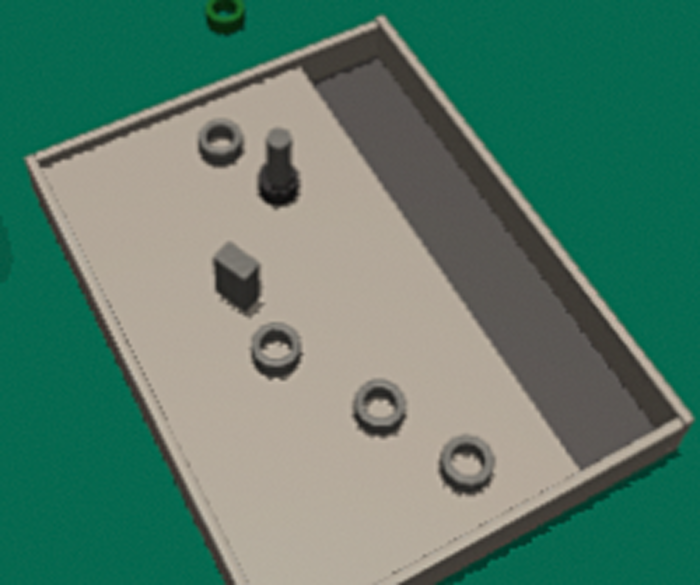

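The crop shows four grey rings A(161,364), B(424,380), C(509,305) and D(585,246). The plug has a dark foot and a round pin top at (236,317), and the block's top is at (350,397). The deck edge runs from (77,242) to (617,146). Side crop: A(221,137), B(277,345), C(380,403), D(468,460), plug pin top (280,136), block top (238,259), edge (303,70)-(580,467).

```bash
cat > h.py <<'E'
import numpy as np, cv2
from rig import r
def cam(n):
    c=r.camera(n); f=192/np.tan(np.radians(c["vertical_fov"])/2)
    c["K"]=np.array([[f,0,c["cx"]],[0,f,c["cy"]],[0,0,1]]); c["V"]=np.array(c["view"])
    c["P"]=(np.diag([1,-1,-1,1])@c["V"])[:3]; return c
def und(c,p): return cv2.undistortPoints(np.array(p,float).reshape(-1,1,2),c["K"],np.array(c["distortion"])).reshape(-1,2)
def tri(c1,p1,c2,p2):
    X=cv2.triangulatePoints(c1["P"],c2["P"],und(c1,p1).T,und(c2,p2).T); return (X[:3]/X[3]).T
def atz(c,p,z):
    R,t=c["P"][:,:3],c["P"][:,3]; o=-R.T@t; d=np.c_[und(c,p),np.ones(len(p))]@R
    return o+d*((z-o[2])/d[:,2])[:,None]
E
cat > m.py <<'E'
from h import *
t,s=cam("top"),cam("side")
n="A B C D plug block e1 e2".split()
T=(np.array([(161,364),(424,380),(509,305),(585,246),(236,317),(350,397),(77,242),(617,146)])+.5)/4-.5+[225,125]
S=(np.array([(221,137),(277,345),(380,403),(468,460),(280,136),(238,259),(303,70),(580,467)])+.5)/2.8-.5+[150,175]
X=tri(t,T,s,S)
print("tri\n",dict(zip(n,X.round(4).tolist())))
C=atz(t,(np.array([(42,128),(611,30),(695,468),(121,577)])+.5)/4-.5+[225,125],.031)
print("corners",C.round(4), "sizes",np.linalg.norm(C-np.roll(C,-1,0),axis=1))
d=C[0]-C[1]; b=C[3]-C[2]; ang=[np.arctan2(v[1],v[0])-np.pi/2 for v in (d,b)]
e=X[6]-X[7];ang+=[np.arctan2(e[1],e[0])-np.pi/2]
e1,e2=C[3],C[0]; v=C[0]-C[3]+C[1]-C[2]; ang+=[np.arctan2(v[1],v[0])]
print("ang",ang); a=np.mean(ang)
R=np.array([[np.cos(a),-np.sin(a)],[np.sin(a),np.cos(a)]])
m=C[:,:2].mean(0)
# tray x range -115..102 -> centre at -6.5 mm
o=m-R@[-.0065,0]
Z=np.array([.034]*4+[.067,.054,.022,.022]); Q=np.array([atz(t,T[i:i+1],Z[i])[0] for i in range(8)])
print("origin",o,"a",a)
for k,x,q in zip(n,X,Q): print(k,"tray tri",((x[:2]-o)@R).round(4),x[2].round(4),"tray top",((q[:2]-o)@R).round(4))
np.savez("tray.npz",o=o,a=a)
E
python3 m.py
```

```text
tri
 {'A': [0.5199, 0.02, 0.0358], 'B': [0.5117, -0.1038, 0.0346], 'C': [0.5472, -0.145, 0.0335], 'D': [0.5749, -0.1822, 0.033], 'plug': [0.5413, -0.0136, 0.0705], 'block': [0.5045, -0.0661, 0.0555], 'e1': [0.5783, 0.0597, 0.0248], 'e2': [0.6225, -0.1995, 0.03]}
corners [[ 0.6317  0.0762  0.031 ]
 [ 0.6781 -0.1977  0.031 ]
 [ 0.4678 -0.2338  0.031 ]
 [ 0.419   0.0395  0.031 ]] sizes [0.27786701 0.21336721 0.27756353 0.21580576]
ang [np.float64(0.16791546195264728), np.float64(0.17669847203727262), np.float64(0.16903158441218769), np.float64(0.17028638295450543)]
origin [ 0.55558012 -0.07784173] a 0.17098297533915324
A tray tri [-0.0185  0.1025] 0.0358 tray top [-0.0192  0.1028]
B tray tri [-0.0476 -0.0181] 0.0346 tray top [-0.0484 -0.0178]
C tray tri [-0.0197 -0.0648] 0.0335 tray top [-0.0208 -0.0641]
D tray tri [ 0.0013 -0.1061] 0.033 tray top [ 0.0002 -0.1052]
plug tray tri [-0.0032  0.0657] 0.0705 tray top [-0.004   0.0659]
block tray tri [-0.0484  0.0203] 0.0555 tray top [-0.049   0.0204]
e1 tray tri [0.0458 0.1317] 0.0248 tray top [0.0453 0.1321]
e2 tray tri [ 0.0453 -0.1313] 0.03 tray top [ 0.0453 -0.1335]
```

```bash
cat > g.py <<'E'
import sys
from h import *
from scipy.spatial.transform import Rotation as Ro
def go(*tg):
    """tray x,y, world z (m) -> tool-frame shift (pendant units) and turn"""
    k=np.load("tray.npz"); a=float(k["a"]); c,s=np.cos(a),np.sin(a); st=r.read_state(); R=Ro.from_rotvec(st["tcp_rot"])
    W=Ro.from_matrix(np.array([[c,s,0],[s,-c,0],[0,0,-1]]))
    p=np.array(st["position"]); q=np.array([[c,s],[-s,c]])@(p[:2]-k["o"])
    print("t",round(st["time"],2),"tray",q.round(4),"z",p[2].round(4),"turn",((R.inv()*W).as_rotvec()/np.radians(45)).round(3),"F",np.round(st["force"],1))
    for x,y,z in tg:
        w=np.r_[k["o"]+np.array([[c,-s],[s,c]])@[x,y],z]; print((x,y,z),"->",(R.inv().apply(w-p)/.3).round(3))
E
python3 -c "
from g import *
go((-.036,-.105,.10),(-.036,-.105,.0265))"
```

```text
t 0.2 tray [-0.3988 -0.4128] z 0.1939 turn [-0.002  0.     0.29 ] F [-0.4  0.6  0.1]
(-0.036, -0.105, 0.1) -> [ 1.41  -0.726  0.314]
(-0.036, -0.105, 0.0265) -> [ 1.41  -0.726  0.559]
```

```bash
python3 -m pendant '[{"dx":0.13,"dy":-0.06,"az":0.1},{"dx":0.26,"dy":-0.13,"az":0.2},{"dx":0.39,"dy":-0.2,"az":0.29},{"dx":0.52,"dy":-0.27,"dz":0.03,"az":0.29},{"dx":0.65,"dy":-0.34,"dz":0.06,"az":0.29},{"dx":0.78,"dy":-0.4,"dz":0.1,"az":0.29},{"dx":0.9,"dy":-0.46,"dz":0.15,"az":0.29},{"dx":0.9,"dy":-0.46,"dz":0.15,"az":0.29}]' 0.115
python3 -c "
from g import *
go((-.036,-.105,.10),(-.036,-.105,.0265))"
```

```text
t 0.2 tray [-0.3988 -0.4128] z 0.1939 turn [-0.002  0.     0.29 ] F [-0.4  0.6  0.1]
(-0.036, -0.105, 0.1) -> [ 1.41  -0.726  0.314]
(-0.036, -0.105, 0.0265) -> [ 1.41  -0.726  0.559]schema error: expected keys dx, dy, dz, ax, ay, az
```

All six keys are required.

```bash
python3 -m pendant '[{"dx":0.13,"dy":-0.06,"dz":0,"ax":0,"ay":0,"az":0.1},{"dx":0.26,"dy":-0.13,"dz":0,"ax":0,"ay":0,"az":0.2},{"dx":0.39,"dy":-0.2,"dz":0,"ax":0,"ay":0,"az":0.29},{"dx":0.52,"dy":-0.27,"dz":0.03,"ax":0,"ay":0,"az":0.29},{"dx":0.65,"dy":-0.34,"dz":0.06,"ax":0,"ay":0,"az":0.29},{"dx":0.78,"dy":-0.4,"dz":0.1,"ax":0,"ay":0,"az":0.29},{"dx":0.9,"dy":-0.46,"dz":0.15,"ax":0,"ay":0,"az":0.29},{"dx":0.9,"dy":-0.46,"dz":0.15,"ax":0,"ay":0,"az":0.29}]' 0.115
python3 -c "
from g import *
go((-.036,-.105,.10),(-.036,-.105,.0265))"
```

```text
time: 1.0
position: [0.4293, -0.316, 0.1475]
tcp_rot: [-3.125, -0.275, 0.002]
force: [-0.6, -0.6, -0.6]
width: 0.312
gripper_force: 0.0
t 1.0 tray [-0.165  -0.2132] z 0.1475 turn [-0.006  0.001  0.005] F [-0.6 -0.6 -0.6]
(-0.036, -0.105, 0.1) -> [ 0.432 -0.358  0.16 ]
(-0.036, -0.105, 0.0265) -> [ 0.432 -0.357  0.405]
```

```bash
python3 -m pendant '[{"dx":0.1,"dy":-0.08,"dz":0.04,"ax":0,"ay":0,"az":0},{"dx":0.2,"dy":-0.17,"dz":0.08,"ax":0,"ay":0,"az":0},{"dx":0.32,"dy":-0.26,"dz":0.12,"ax":0,"ay":0,"az":0},{"dx":0.432,"dy":-0.357,"dz":0.16,"ax":0,"ay":0,"az":0},{"dx":0.432,"dy":-0.357,"dz":0.16,"ax":0,"ay":0,"az":0},{"dx":0.432,"dy":-0.357,"dz":0.16,"ax":0,"ay":0,"az":0}]' 
python3 - <<'E'
from g import *
go((-.036,-.105,.0265),(.048,-.105,.0265))
for n in ("top","side"): globals()[n]=cam(n)["pixels"]
cv2.imwrite("pics/c1.png",np.hstack([top[110:290,215:415],side[150:384,150:400][:180]])[:,:,::-1].repeat(1,0)) if 0 else None
a=cv2.resize(top[110:290,205:425],None,fx=1.8,fy=1.8); b=cv2.resize(side[150:384,150:410],None,fx=1.38,fy=1.38)[:324]
cv2.imwrite("pics/c1.png",np.hstack([a,b])[:,:,::-1])
E
```

```text
time: 1.6
position: [0.5375, -0.1932, 0.1012]
tcp_rot: [3.13, 0.272, -0.002]
force: [0.7, -0.3, 0.3]
width: 0.115
gripper_force: 0.0
t 1.6 tray [-0.0374 -0.1106] z 0.1012 turn [-0.     0.001  0.003] F [ 0.7 -0.3  0.3]
(-0.036, -0.105, 0.0265) -> [ 0.005 -0.019  0.249]
(0.048, -0.105, 0.0265) -> [ 0.285 -0.018  0.249]Traceback (most recent call last):
  File "<stdin>", line 6, in <module>
    return _nx.concatenate(arrs, 1, dtype=dtype, casting=casting)
           ~~~~~~~~~~~~~~~^^^^^^^^^^^^^^^^^^^^^^^^^^^^^^^^^^^^^^^
ValueError: all the input array dimensions except for the concatenation axis must match exactly, but along dimension 0, the array at index 0 has size 324 and the array at index 1 has size 323
```

```bash
python3 -m pendant '[{"dx":0.005,"dy":-0.019,"dz":0.06,"ax":0,"ay":0,"az":0},{"dx":0.005,"dy":-0.019,"dz":0.12,"ax":0,"ay":0,"az":0},{"dx":0.005,"dy":-0.019,"dz":0.18,"ax":0,"ay":0,"az":0},{"dx":0.005,"dy":-0.019,"dz":0.22,"ax":0,"ay":0,"az":0},{"dx":0.005,"dy":-0.019,"dz":0.24,"ax":0,"ay":0,"az":0},{"dx":0.005,"dy":-0.019,"dz":0.249,"ax":0,"ay":0,"az":0},{"dx":0.005,"dy":-0.019,"dz":0.249,"ax":0,"ay":0,"az":0}]' 
python3 - <<'E'
from g import *
go((-.036,-.105,.0265),(.048,-.105,.0265))
top=cam("top")["pixels"];side=cam("side")["pixels"]
a=cv2.resize(top[110:290,205:425],(400,324)); b=cv2.resize(side[150:384,150:410],(360,324))
cv2.imwrite("pics/c1.png",np.hstack([a,b])[:,:,::-1])
E
```

```text
time: 2.4
position: [0.5382, -0.1879, 0.027]
tcp_rot: [3.13, 0.267, 0.0]
force: [-0.2, -0.5, 0.5]
width: 0.114
gripper_force: 0.0
t 2.4 tray [-0.0358 -0.1055] z 0.027 turn [ 0.    -0.    -0.001] F [-0.2 -0.5  0.5]
(-0.036, -0.105, 0.0265) -> [-0.001 -0.002  0.002]
(0.048, -0.105, 0.0265) -> [ 0.279 -0.002  0.002]
```

View pics/c1.png

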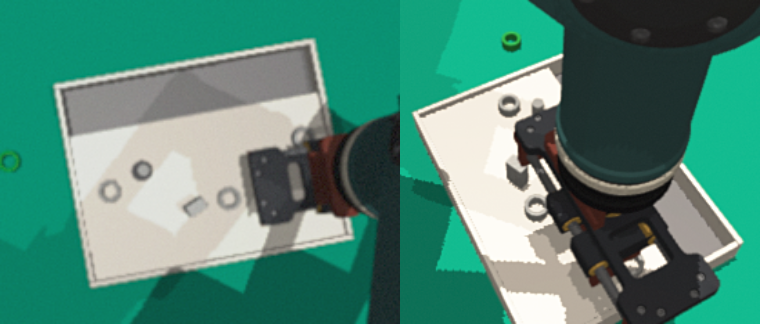

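The picture shows the fingers behind D, with the other bushings and both gauges undisturbed. Now I push D over the edge.

```bash
python3 -m pendant '[{"dx":0.03,"dy":0,"dz":0,"ax":0,"ay":0,"az":0},{"dx":0.065,"dy":0,"dz":0,"ax":0,"ay":0,"az":0},{"dx":0.1,"dy":0,"dz":0,"ax":0,"ay":0,"az":0},{"dx":0.135,"dy":0,"dz":0,"ax":0,"ay":0,"az":0},{"dx":0.17,"dy":0,"dz":0,"ax":0,"ay":0,"az":0},{"dx":0.205,"dy":0,"dz":0,"ax":0,"ay":0,"az":0},{"dx":0.245,"dy":0,"dz":0,"ax":0,"ay":0,"az":0},{"dx":0.28,"dy":0,"dz":0,"ax":0,"ay":0,"az":0}]'
python3 -m pendant '[{"dx":0.0,"dy":0,"dz":0,"ax":0,"ay":0,"az":0},{"dx":0,"dy":0,"dz":0,"ax":0,"ay":0,"az":0},{"dx":0,"dy":0,"dz":-0.1,"ax":0,"ay":0,"az":0},{"dx":0,"dy":0,"dz":-0.2,"ax":0,"ay":0,"az":0}]'
python3 - <<'E'
from g import *
go((-.056,-.0645,.085),(-.056,-.0645,.0265),(.048,-.0645,.0265))
E
```

```text
time: 3.3
position: [0.6221, -0.1729, 0.0267]
tcp_rot: [-3.13, -0.268, -0.0]
force: [-0.4, -0.4, -0.6]
width: 0.116
gripper_force: 0.0
time: 3.7
position: [0.619, -0.1727, 0.0862]
tcp_rot: [-3.128, -0.268, 0.006]
force: [0.0, 0.0, 0.7]
width: 0.118
gripper_force: 0.0
t 3.7 tray [ 0.0463 -0.1042] z 0.0862 turn [-0.003  0.004 -0.   ] F [0.  0.  0.7]
(-0.056, -0.0645, 0.085) -> [-0.341 -0.132  0.005]
(-0.056, -0.0645, 0.0265) -> [-0.34  -0.132  0.2  ]
(0.048, -0.0645, 0.0265) -> [ 0.006 -0.132  0.199]
```

```bash
python3 -m pendant '[{"dx":-0.1,"dy":-0.04,"dz":0,"ax":0,"ay":0,"az":0},{"dx":-0.22,"dy":-0.09,"dz":0,"ax":0,"ay":0,"az":0},{"dx":-0.345,"dy":-0.133,"dz":0,"ax":0,"ay":0,"az":0},{"dx":-0.345,"dy":-0.133,"dz":0.05,"ax":0,"ay":0,"az":0},{"dx":-0.345,"dy":-0.133,"dz":0.11,"ax":0,"ay":0,"az":0},{"dx":-0.345,"dy":-0.133,"dz":0.17,"ax":0,"ay":0,"az":0},{"dx":-0.345,"dy":-0.133,"dz":0.2,"ax":0,"ay":0,"az":0},{"dx":-0.345,"dy":-0.133,"dz":0.2,"ax":0,"ay":0,"az":0}]'
python3 - <<'E'
from g import *
go((-.056,-.0645,.0265),(.048,-.0645,.0265))
E
```

```text
time: 4.5
position: [0.5107, -0.151, 0.0257]
tcp_rot: [-3.129, -0.268, 0.004]
force: [0.5, -0.1, 0.1]
width: 0.117
gripper_force: 0.0
t 4.5 tray [-0.0567 -0.0644] z 0.0257 turn [-0.002  0.003 -0.   ] F [ 0.5 -0.1  0.1]
(-0.056, -0.0645, 0.0265) -> [ 0.002  0.    -0.003]
(0.048, -0.0645, 0.0265) -> [ 0.349  0.    -0.003]
```

```bash
python3 -m pendant '[{"dx":0.04,"dy":0,"dz":-0.002,"ax":0,"ay":0,"az":0},{"dx":0.08,"dy":0,"dz":-0.003,"ax":0,"ay":0,"az":0},{"dx":0.12,"dy":0,"dz":-0.003,"ax":0,"ay":0,"az":0},{"dx":0.165,"dy":0,"dz":-0.003,"ax":0,"ay":0,"az":0},{"dx":0.21,"dy":0,"dz":-0.003,"ax":0,"ay":0,"az":0},{"dx":0.255,"dy":0,"dz":-0.003,"ax":0,"ay":0,"az":0},{"dx":0.3,"dy":0,"dz":-0.003,"ax":0,"ay":0,"az":0},{"dx":0.35,"dy":0,"dz":-0.003,"ax":0,"ay":0,"az":0}]'
python3 -m pendant '[{"dx":0.0,"dy":0,"dz":0,"ax":0,"ay":0,"az":0},{"dx":0,"dy":0,"dz":0,"ax":0,"ay":0,"az":0},{"dx":0,"dy":0,"dz":-0.1,"ax":0,"ay":0,"az":0},{"dx":0,"dy":0,"dz":-0.2,"ax":0,"ay":0,"az":0},{"dx":0,"dy":0,"dz":-0.2,"ax":0,"ay":0,"az":0}]'
python3 - <<'E'
from g import *
go((-.082,-.0185,.0265))
E
```

```text
time: 5.3
position: [0.6166, -0.1332, 0.0275]
tcp_rot: [-3.13, -0.268, 0.001]
force: [0.1, -0.2, 0.9]
width: 0.114
gripper_force: 0.0
time: 5.8
position: [0.6177, -0.1346, 0.0915]
tcp_rot: [3.128, 0.268, 0.009]
force: [1.2, -0.9, 0.0]
width: 0.114
gripper_force: 0.0
t 5.8 tray [ 0.0516 -0.0665] z 0.0915 turn [ 0.004 -0.007 -0.   ] F [ 1.2 -0.9  0. ]
(-0.082, -0.0185, 0.0265) -> [-0.446 -0.16   0.214]
```

```bash
python3 -m pendant '[{"dx":-0.14,"dy":-0.05,"dz":0,"ax":0,"ay":0,"az":0},{"dx":-0.29,"dy":-0.1,"dz":0,"ax":0,"ay":0,"az":0},{"dx":-0.44,"dy":-0.157,"dz":0,"ax":0,"ay":0,"az":0},{"dx":-0.44,"dy":-0.157,"dz":0.04,"ax":0,"ay":0,"az":0},{"dx":-0.44,"dy":-0.157,"dz":0.1,"ax":0,"ay":0,"az":0},{"dx":-0.44,"dy":-0.157,"dz":0.16,"ax":0,"ay":0,"az":0},{"dx":-0.44,"dy":-0.157,"dz":0.2,"ax":0,"ay":0,"az":0},{"dx":-0.44,"dy":-0.157,"dz":0.2,"ax":0,"ay":0,"az":0}]'
python3 - <<'E'
from g import *
go((-.082,-.0185,.0265),(.048,-.0185,.0265))
E
```

```text
time: 6.6
position: [0.476, -0.1091, 0.0259]
tcp_rot: [-3.128, -0.268, 0.005]
force: [0.1, 0.5, -0.4]
width: 0.111
gripper_force: 0.0
t 6.6 tray [-0.0838 -0.0173] z 0.0259 turn [-0.003  0.004 -0.   ] F [ 0.1  0.5 -0.4]
(-0.082, -0.0185, 0.0265) -> [ 0.006  0.004 -0.002]
(0.048, -0.0185, 0.0265) -> [ 0.439  0.004 -0.004]
```

```bash
python3 -m pendant '[{"dx":0.05,"dy":0.004,"dz":-0.002,"ax":0,"ay":0,"az":0},{"dx":0.1,"dy":0.004,"dz":-0.003,"ax":0,"ay":0,"az":0},{"dx":0.15,"dy":0.004,"dz":-0.003,"ax":0,"ay":0,"az":0},{"dx":0.21,"dy":0.004,"dz":-0.003,"ax":0,"ay":0,"az":0},{"dx":0.27,"dy":0.004,"dz":-0.003,"ax":0,"ay":0,"az":0},{"dx":0.33,"dy":0.004,"dz":-0.003,"ax":0,"ay":0,"az":0},{"dx":0.39,"dy":0.004,"dz":-0.003,"ax":0,"ay":0,"az":0},{"dx":0.44,"dy":0.004,"dz":-0.003,"ax":0,"ay":0,"az":0}]'
python3 -m pendant '[{"dx":0.0,"dy":0,"dz":0,"ax":0,"ay":0,"az":0},{"dx":0,"dy":0,"dz":0,"ax":0,"ay":0,"az":0},{"dx":0,"dy":0,"dz":-0.1,"ax":0,"ay":0,"az":0},{"dx":0,"dy":0,"dz":-0.22,"ax":0,"ay":0,"az":0},{"dx":0,"dy":0,"dz":-0.22,"ax":0,"ay":0,"az":0}]'
python3 - <<'E'
from g import *
go((-.056,.103,.095),(-.056,.103,.0265))
E
```

```text
time: 7.4
position: [0.6093, -0.0883, 0.029]
tcp_rot: [3.13, 0.269, 0.001]
force: [-0.1, -0.1, 0.1]
width: 0.117
gripper_force: 0.0
time: 7.9
position: [0.6102, -0.0893, 0.0991]
tcp_rot: [3.128, 0.268, 0.011]
force: [1.1, 0.2, 0.1]
width: 0.119
gripper_force: 0.0
t 7.9 tray [ 0.0518 -0.0206] z 0.0991 turn [ 0.004 -0.008 -0.   ] F [1.1 0.2 0.1]
(-0.056, 0.103, 0.095) -> [-0.36  -0.412  0.01 ]
(-0.056, 0.103, 0.0265) -> [-0.361 -0.413  0.238]
```

```bash
python3 -m pendant '[{"dx":-0.1,"dy":-0.1,"dz":0,"ax":0,"ay":0,"az":0},{"dx":-0.2,"dy":-0.21,"dz":0,"ax":0,"ay":0,"az":0},{"dx":-0.3,"dy":-0.32,"dz":0,"ax":0,"ay":0,"az":0},{"dx":-0.355,"dy":-0.412,"dz":0,"ax":0,"ay":0,"az":0},{"dx":-0.355,"dy":-0.412,"dz":0,"ax":0,"ay":0,"az":0},{"dx":-0.355,"dy":-0.412,"dz":0,"ax":0,"ay":0,"az":0}]'
python3 - <<'E'
from g import *
go((-.056,.103,.0265))
top=cam("top")["pixels"];side=cam("side")["pixels"]
a=cv2.resize(top[110:290,205:425],(400,324)); b=cv2.resize(side[150:384,150:410],(360,324))
cv2.imwrite("pics/c2.png",np.hstack([a,b])[:,:,::-1])
E
```

```text
time: 8.5
position: [0.481, 0.0154, 0.0944]
tcp_rot: [3.13, 0.27, -0.0]
force: [0.3, 0.0, -0.8]
width: 0.113
gripper_force: 0.0
t 8.5 tray [-0.0576  0.1046] z 0.0944 turn [0.    0.    0.001] F [ 0.3  0.  -0.8]
(-0.056, 0.103, 0.0265) -> [0.006 0.005 0.226]
```

View pics/c2.png

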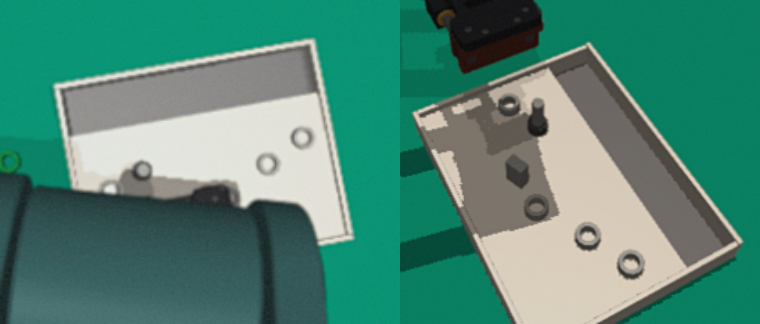

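The bushings have not moved, so the tips aren't where I assumed. I'll project the TCP into the side image and look at full resolution.

```bash
python3 - <<'E'
from g import *
st=r.read_state(); p=np.array(st["position"]); R=Ro.from_rotvec(st["tcp_rot"]).as_matrix()
c=cam("side"); im=c["pixels"][:,:,::-1].copy()
cam_p=lambda X:cv2.projectPoints(np.array(X,float).reshape(-1,3),cv2.Rodrigues(c["P"][:,:3])[0],c["P"][:,3],c["K"],np.array(c["distortion"]))[0].reshape(-1,2)
g=cam_p([p,p-R[:,2]*.0187,p-R[:,2]*.08,[p[0],p[1],.022]]); print(g.round(1))
im=cv2.resize(im[0:300,100:400],(500,500))
for i,q in enumerate(g): cv2.circle(im,tuple(int(v) for v in (q-[100,0])*5/3),3,[(0,0,255),(0,255,255),(255,0,0),(255,0,255)][i],1)
w=cam("wrist"); print(w["vertical_fov"],np.linalg.inv(w["V"]).round(3)[:3,3])
cv2.imwrite("pics/c3.png",np.hstack([im,cv2.resize(w["pixels"][:,:,::-1],(300,500))]))
E
```

```text
[[201.4 206.7]
 [200.3 197.6]
 [196.5 164.8]
 [205.  238.1]]
69.67159947975276 [0.553 0.027 0.286]
```

View pics/c3.png

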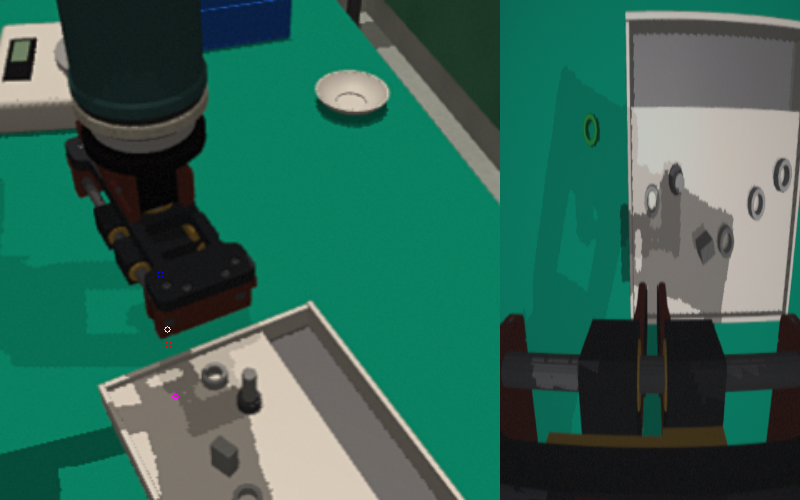

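```bash
python3 - <<'E'
from g import *
st=r.read_state(); p=np.array(st["position"]); R=Ro.from_rotvec(st["tcp_rot"]).as_matrix()
c=cam("wrist"); print(c["cx"],c["cy"],c["distortion"]); print(c["V"].round(3).tolist())
im=c["pixels"][:,:,::-1].copy()
f=lambda X:cv2.projectPoints(np.array(X,float).reshape(-1,3),cv2.Rodrigues(c["P"][:,:3])[0],c["P"][:,3],c["K"],np.array(c["distortion"]))[0].reshape(-1,2)
k=np.load("tray.npz"); a=float(k["a"]); T=np.array([[np.cos(a),-np.sin(a)],[np.sin(a),np.cos(a)]])
B=np.array([(-.019,.1027),(-.048,-.018),(-.0205,-.0645),(.0005,-.1055)])@T.T+k["o"]
g=f(np.r_[[p,p+R[:,1]*.005,p-R[:,1]*.005,p+R[:,0]*.01,p-R[:,2]*.0187],np.c_[B,[.034]*4]]); print(g.round(1))
im=cv2.resize(im,(800,600))
for i,q in enumerate(g): cv2.circle(im,tuple(int(v) for v in q*1.5625),4,[(0,255,255),(0,0,255)][i>4],1)
cv2.imwrite("pics/c4.png",im)
E
```

```text
259.1594801898962 191.771205527489 [-0.049392  0.        0.        0.        0.      ]
[[0.168, -0.986, 0.0, -0.067], [0.952, 0.162, -0.259, -0.457], [0.255, 0.044, 0.966, -0.418], [0.0, 0.0, 0.0, 1.0]]
[[259.3 217.9]
 [266.1 217.9]
 [252.5 217.9]
 [259.3 204.9]
 [259.3 227.7]
 [259.9 156.7]
 [387.  187.3]
 [438.7 158.7]
 [484.  136.6]]
```

View pics/c4.png

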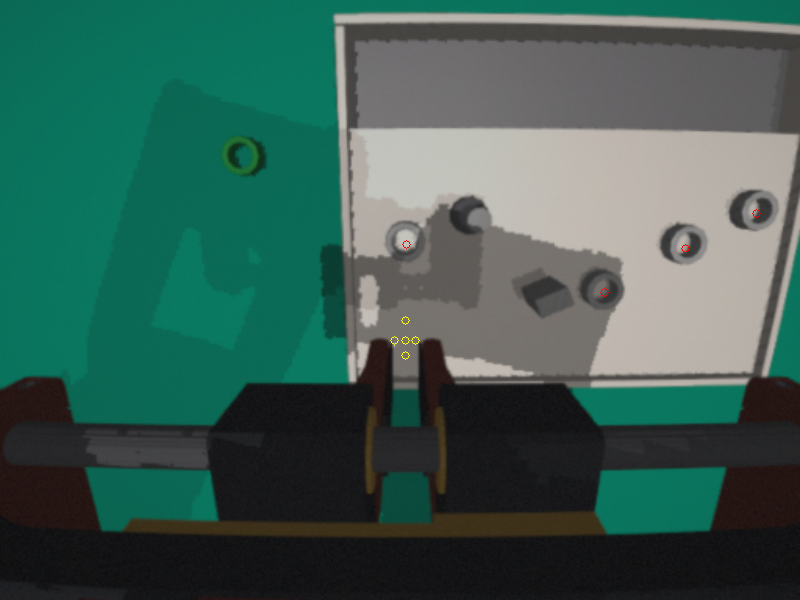

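The TCP projects at (405,340) and the red bushing marks hit the rings, so calibration and bushing poses are right. The visible fingertips end near (378,342) and (430,342), so they are probably higher than the TCP at this opening, and they swept above the bushings. I'll touch the deck here to find the tip height.

```bash
python3 -m pendant '[{"dx":0.006,"dy":0.005,"dz":0.06,"ax":0,"ay":0,"az":0},{"dx":0.006,"dy":0.005,"dz":0.12,"ax":0,"ay":0,"az":0},{"dx":0.006,"dy":0.005,"dz":0.18,"ax":0,"ay":0,"az":0},{"dx":0.006,"dy":0.005,"dz":0.22,"ax":0,"ay":0,"az":0},{"dx":0.006,"dy":0.005,"dz":0.226,"ax":0,"ay":0,"az":0},{"dx":0.006,"dy":0.005,"dz":0.226,"ax":0,"ay":0,"az":0}]' | egrep 'pos|force'
for i in 1 ; do python3 -m pendant '[{"dx":0,"dy":0,"dz":0.005,"ax":0,"ay":0,"az":0},{"dx":0,"dy":0,"dz":0.01,"ax":0,"ay":0,"az":0}]'| egrep 'pos|force'; done
python3 -m pendant '[{"dx":0,"dy":0,"dz":0.004,"ax":0,"ay":0,"az":0},{"dx":0,"dy":0,"dz":0.007,"ax":0,"ay":0,"az":0}]'| egrep 'pos|force'
```

```text
position: [0.484, 0.014, 0.0266]
force: [-0.2, -0.9, 0.4]
gripper_force: 0.0
position: [0.4846, 0.0141, 0.0244]
force: [-0.1, 0.2, -0.7]
gripper_force: 0.0
position: [0.4841, 0.0142, 0.0219]
force: [0.1, -0.4, -0.2]
gripper_force: 0.0
```

```bash
python3 -m pendant '[{"dx":0,"dy":0,"dz":0.004,"ax":0,"ay":0,"az":0},{"dx":0,"dy":0,"dz":0.007,"ax":0,"ay":0,"az":0},{"dx":0,"dy":0,"dz":0.007,"ax":0,"ay":0,"az":0}]'| egrep 'pos|force:'
```

```text
position: [0.4838, 0.0142, 0.0195]
force: [0.3, 0.1, -0.6]
gripper_force: 0.0
```

```bash
python3 -m pendant '[{"dx":0,"dy":0,"dz":0.004,"ax":0,"ay":0,"az":0},{"dx":0,"dy":0,"dz":0.007,"ax":0,"ay":0,"az":0},{"dx":0,"dy":0,"dz":0.007,"ax":0,"ay":0,"az":0}]'| egrep 'pos|force:'
```

```text
position: [0.4838, 0.0142, 0.0173]
force: [-0.4, -1.0, -1.4]
gripper_force: 0.0
```

```bash
python3 -m pendant '[{"dx":0,"dy":0,"dz":0.004,"ax":0,"ay":0,"az":0},{"dx":0,"dy":0,"dz":0.007,"ax":0,"ay":0,"az":0},{"dx":0,"dy":0,"dz":0.007,"ax":0,"ay":0,"az":0}]'| egrep 'pos|force:'
```

```text
position: [0.4838, 0.0142, 0.0152]
force: [-0.4, 0.2, 0.4]
gripper_force: 0.0
```

```bash
python3 -m pendant '[{"dx":0,"dy":0,"dz":0.004,"ax":0,"ay":0,"az":0},{"dx":0,"dy":0,"dz":0.007,"ax":0,"ay":0,"az":0},{"dx":0,"dy":0,"dz":0.007,"ax":0,"ay":0,"az":0}]'| egrep 'pos|force:'
```

```text
position: [0.4838, 0.0142, 0.0131]
force: [-0.5, -0.6, 0.3]
gripper_force: 0.0
```

```bash
python3 -m pendant '[{"dx":0,"dy":0,"dz":0.004,"ax":0,"ay":0,"az":0},{"dx":0,"dy":0,"dz":0.007,"ax":0,"ay":0,"az":0},{"dx":0,"dy":0,"dz":0.007,"ax":0,"ay":0,"az":0}]'| egrep 'pos|force:'
```

```text
position: [0.4838, 0.0142, 0.0111]
force: [-0.5, -0.1, -0.2]
gripper_force: 0.0
```

```bash
python3 -m pendant '[{"dx":0,"dy":0,"dz":0.004,"ax":0,"ay":0,"az":0},{"dx":0,"dy":0,"dz":0.007,"ax":0,"ay":0,"az":0},{"dx":0,"dy":0,"dz":0.007,"ax":0,"ay":0,"az":0}]'| egrep 'pos|force:'
```

```text
position: [0.4838, 0.0142, 0.0089]
force: [0.1, -0.3, 0.7]
gripper_force: 0.0
```

```bash
python3 -m pendant '[{"dx":0,"dy":0,"dz":0.004,"ax":0,"ay":0,"az":0},{"dx":0,"dy":0,"dz":0.007,"ax":0,"ay":0,"az":0},{"dx":0,"dy":0,"dz":0.007,"ax":0,"ay":0,"az":0}]'| egrep 'pos|force:'
```

```text
position: [0.4838, 0.0142, 0.0068]
force: [-1.0, 0.3, -0.2]
gripper_force: 0.0
```

```bash
python3 - <<'E'
from g import *
go()
st=r.read_state(); p=np.array(st["position"]); R=Ro.from_rotvec(st["tcp_rot"]).as_matrix()
out=[]
for n,(x0,x1,y0,y1) in (("wrist",(130,390,130,330)),("side",(110,330,120,290))):
    c=cam(n)
    f=lambda X:cv2.projectPoints(np.array(X,float).reshape(-1,3),cv2.Rodrigues(c["P"][:,:3])[0],c["P"][:,3],c["K"],np.array(c["distortion"]))[0].reshape(-1,2)
    X=[p+[0,0,h]+R[:,1]*y+R[:,0]*x for h in (.015,.025) for x in (-.01,.01) for y in (-.005,.005)]
    g=f(X); print(n,g.round(1).tolist())
    im=cv2.resize(c["pixels"][y0:y1,x0:x1,::-1],(400,310) if n=="side" else (800,600) )
    sx=im.shape[1]/(x1-x0)
    for i,q in enumerate(g): cv2.circle(im,tuple(int(v) for v in (q-[x0,y0])*sx),2,[(0,255,255),(0,0,255)][i>3],1)
    cv2.imwrite(f"pics/p5{n}.png",im); out.append(im)
im=out[0]; im=cv2.resize(im,(460,345)); o=np.zeros((345,800,3),np.uint8); o[:,:460]=im; o[:264,460:]=cv2.resize(out[1],(340,264)); cv2.imwrite("pics/c5.png",o)
E
```

```text
t 11.85 tray [-0.0551  0.1029] z 0.0068 turn [-0.  0.  0.] F [-1.   0.3 -0.2]
wrist [[252.1, 239.0], [266.6, 239.0], [251.9, 211.7], [266.7, 211.7], [251.7, 245.5], [266.9, 245.4], [251.5, 216.9], [267.1, 216.9]]
side [[198.1, 238.3], [200.8, 243.3], [210.6, 233.2], [213.4, 238.2], [197.5, 234.3], [200.3, 239.3], [210.2, 229.2], [213.0, 234.2]]
```

View pics/c5.png

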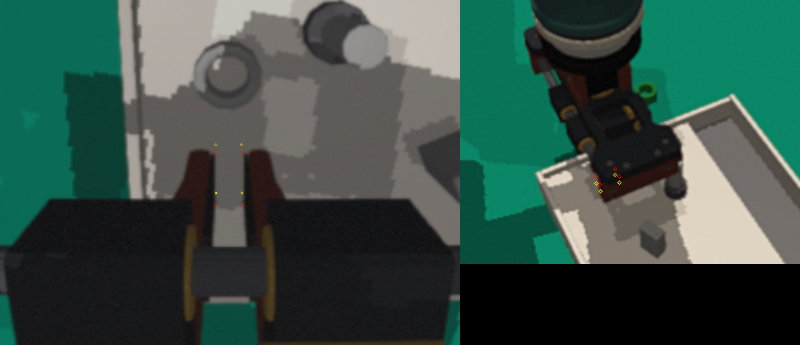

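The wrist view shows the finger front edges at crop row 152, matching tips about 25 mm above the nominal TCP. The gap is about 11 mm and the fingers are laterally centred. A, the plug and the block are untouched. I'll keep probing down.

```bash
python3 -m pendant '[{"dx":0,"dy":0,"dz":0.005,"ax":0,"ay":0,"az":0},{"dx":0,"dy":0,"dz":0.01,"ax":0,"ay":0,"az":0},{"dx":0,"dy":0,"dz":0.01,"ax":0,"ay":0,"az":0}]'| egrep 'pos|force:'
```

```text
position: [0.4837, 0.0142, 0.0038]
force: [-0.3, 0.1, -0.1]
gripper_force: 0.0
```

```bash
python3 -m pendant '[{"dx":0,"dy":0,"dz":0.005,"ax":0,"ay":0,"az":0},{"dx":0,"dy":0,"dz":0.01,"ax":0,"ay":0,"az":0},{"dx":0,"dy":0,"dz":0.01,"ax":0,"ay":0,"az":0}]'| egrep 'pos|force:'
```

```text
position: [0.4837, 0.0142, 0.0008]
force: [-0.6, -0.6, -0.4]
gripper_force: 0.0
```

```bash
python3 -m pendant '[{"dx":0,"dy":0,"dz":0.004,"ax":0,"ay":0,"az":0},{"dx":0,"dy":0,"dz":0.007,"ax":0,"ay":0,"az":0},{"dx":0,"dy":0,"dz":0.007,"ax":0,"ay":0,"az":0}]'| egrep 'pos|force:'
```

```text
position: [0.4838, 0.0142, -0.0012]
force: [-0.2, 1.2, -0.2]
gripper_force: 0.0
```

```bash
python3 -m pendant '[{"dx":0,"dy":0,"dz":0.004,"ax":0,"ay":0,"az":0},{"dx":0,"dy":0,"dz":0.007,"ax":0,"ay":0,"az":0},{"dx":0,"dy":0,"dz":0.007,"ax":0,"ay":0,"az":0}]'| egrep 'pos|force:'
```

```text
position: [0.4838, 0.0142, -0.0033]
force: [0.7, -0.8, -0.6]
gripper_force: 0.0
```

```bash
python3 -m pendant '[{"dx":0,"dy":0,"dz":0.004,"ax":0,"ay":0,"az":0},{"dx":0,"dy":0,"dz":0.006,"ax":0,"ay":0,"az":0},{"dx":0,"dy":0,"dz":0.006,"ax":0,"ay":0,"az":0}]'| egrep 'pos|force:'
```

```text
position: [0.4838, 0.0142, -0.0051]
force: [-0.8, -0.5, 0.8]
gripper_force: 0.0
```

```bash
python3 -m pendant '[{"dx":0,"dy":0,"dz":0.003,"ax":0,"ay":0,"az":0},{"dx":0,"dy":0,"dz":0.005,"ax":0,"ay":0,"az":0},{"dx":0,"dy":0,"dz":0.005,"ax":0,"ay":0,"az":0}]'| egrep 'pos|force:'
```

```text
position: [0.484, 0.0142, -0.0059]
force: [-1.6, -0.0, 9.3]
gripper_force: 4.7
```

Contact: the tips sit about 27.5 mm above the reported TCP. With TCP z at about -0.0015 the tips run 4 mm above the deck. I raise to that height and push A.

```bash
python3 -m pendant '[{"dx":0,"dy":0,"dz":-0.017,"ax":0,"ay":0,"az":0},{"dx":0.03,"dy":0,"dz":-0.017,"ax":0,"ay":0,"az":0},{"dx":0.07,"dy":0,"dz":-0.017,"ax":0,"ay":0,"az":0},{"dx":0.11,"dy":0,"dz":-0.017,"ax":0,"ay":0,"az":0},{"dx":0.15,"dy":0,"dz":-0.017,"ax":0,"ay":0,"az":0},{"dx":0.15,"dy":0,"dz":-0.017,"ax":0,"ay":0,"az":0}]'
python3 - <<'E'
from g import *
go((.048,.103,-.0015))
c=cam("wrist"); cv2.imwrite("pics/w6.png",c["pixels"][:,:,::-1])
f=lambda X:cv2.projectPoints(np.array(X,float).reshape(-1,3),cv2.Rodrigues(c["P"][:,:3])[0],c["P"][:,3],c["K"],np.array(c["distortion"]))[0].reshape(-1,2)
k=np.load("tray.npz"); a=float(k["a"]); T=np.array([[np.cos(a),-np.sin(a)],[np.sin(a),np.cos(a)]])
for x in np.arange(-.03,.05,.01):   # is a dark ring at bore-wall distance? print grey along tray line
    q=f([np.r_[T@[x,.103]+k["o"],.034]])[0].astype(int); print(round(x,3),q,c["pixels"][q[1]-1:q[1]+2,q[0]-1:q[0]+2].mean().round())
E
```

```text
time: 14.35
position: [0.5314, 0.022, -0.0014]
tcp_rot: [3.13, 0.269, 0.004]
force: [-0.8, -0.7, -0.1]
width: 0.114
gripper_force: 0.0
t 14.35 tray [-0.0068  0.1025] z -0.0014 turn [ 0.001 -0.004  0.001] F [-0.8 -0.7 -0.1]
(0.048, 0.103, -0.0015) -> [ 0.183 -0.002  0.001]
-0.03 [258 271] 125.0
-0.02 [258 257] 114.0
-0.01 [258 242] 102.0
0.0 [258 227] 102.0
0.01 [258 211] 62.0
0.02 [258 195] 103.0
0.03 [258 179] 88.0
0.04 [258 161] 105.0
```

```bash
python3 -m pendant '[{"dx":0.03,"dy":0,"dz":0,"ax":0,"ay":0,"az":0},{"dx":0.065,"dy":0,"dz":0,"ax":0,"ay":0,"az":0},{"dx":0.1,"dy":0,"dz":0,"ax":0,"ay":0,"az":0},{"dx":0.135,"dy":0,"dz":0,"ax":0,"ay":0,"az":0},{"dx":0.16,"dy":0,"dz":0,"ax":0,"ay":0,"az":0},{"dx":0.185,"dy":0,"dz":0,"ax":0,"ay":0,"az":0},{"dx":0.185,"dy":0,"dz":0,"ax":0,"ay":0,"az":0},{"dx":0.185,"dy":0,"dz":-0.1,"ax":0,"ay":0,"az":0}]'
python3 -m pendant '[{"dx":0,"dy":0,"dz":-0.12,"ax":0,"ay":0,"az":0},{"dx":0,"dy":0,"dz":-0.18,"ax":0,"ay":0,"az":0},{"dx":0,"dy":0,"dz":-0.18,"ax":0,"ay":0,"az":0}]'
python3 - <<'E'
from g import *
go((-.082,-.0185,.07),(-.082,-.0185,-.0015))
s=cam("side")["pixels"]; t=cam("top")["pixels"]; w=cam("wrist")["pixels"]
o=np.zeros((560,800,3),np.uint8); o[:280,:400]=cv2.resize(t[120:274,205:425],(400,280)); o[:280,400:]=cv2.resize(s[180:384,150:441],(400,280)); o[280:,:400]=cv2.resize(w[:,:],(400,280)); cv2.imwrite("pics/c6.png",o[:,:,::-1])
E
```

```text
time: 15.2
position: [0.5794, 0.0315, 0.0256]
tcp_rot: [-3.129, -0.268, 0.012]
force: [-0.3, -0.3, 0.3]
width: 0.116
gripper_force: 0.0
time: 15.5
position: [0.5849, 0.0312, 0.0853]
tcp_rot: [3.129, 0.268, 0.008]
force: [0.4, -0.4, -0.6]
width: 0.111
gripper_force: 0.0
t 15.5 tray [0.0474 0.1024] z 0.0853 turn [ 0.001 -0.006  0.   ] F [ 0.4 -0.4 -0.6]
(-0.082, -0.0185, 0.07) -> [-0.432  0.403  0.049]
(-0.082, -0.0185, -0.0015) -> [-0.433  0.403  0.288]
```

View pics/c6.png

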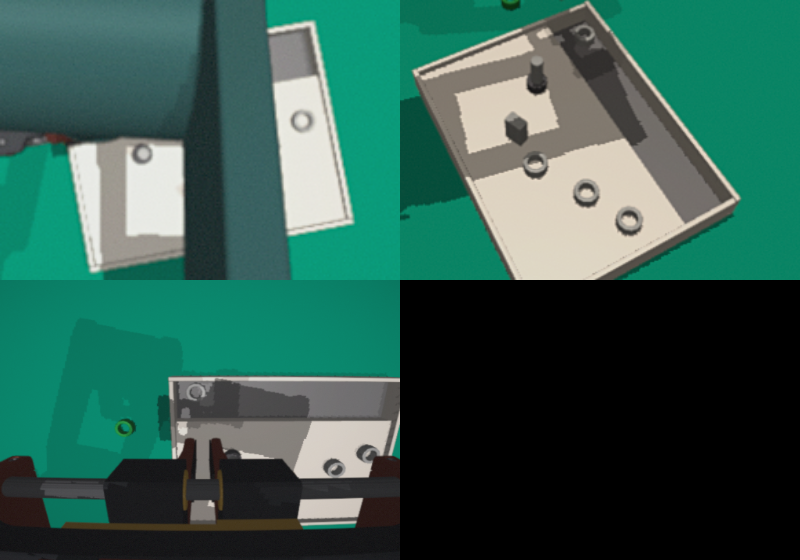

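A lies flat in the trough, at (584,33) in the side pane and (196,391) in the wrist pane. The plug and block still stand, and B, C and D are in place. Picture budget is used up, so checks from here are numeric. Next is B.

```bash
python3 -m pendant '[{"dx":-0.11,"dy":0.1,"dz":0,"ax":0,"ay":0,"az":0},{"dx":-0.22,"dy":0.2,"dz":0,"ax":0,"ay":0,"az":0},{"dx":-0.33,"dy":0.3,"dz":0,"ax":0,"ay":0,"az":0},{"dx":-0.433,"dy":0.4,"dz":0.02,"ax":0,"ay":0,"az":0},{"dx":-0.433,"dy":0.403,"dz":0.05,"ax":0,"ay":0,"az":0},{"dx":-0.433,"dy":0.403,"dz":0.1,"ax":0,"ay":0,"az":0},{"dx":-0.433,"dy":0.403,"dz":0.15,"ax":0,"ay":0,"az":0},{"dx":-0.433,"dy":0.403,"dz":0.15,"ax":0,"ay":0,"az":0}]'|egrep 'pos|force:'
python3 - <<'E'
from g import *
go((-.082,-.0185,-.0015))
E
```

```text
position: [0.4733, -0.1087, 0.0349]
force: [-0.2, 0.4, -0.1]
gripper_force: 0.0
t 16.45 tray [-0.0863 -0.0164] z 0.0349 turn [-0.004  0.006 -0.   ] F [-0.2  0.4 -0.1]
(-0.082, -0.0185, -0.0015) -> [0.015 0.007 0.121]
```

```bash
python3 -m pendant '[{"dx":0.013,"dy":0.007,"dz":0.03,"ax":0,"ay":0,"az":0},{"dx":0.013,"dy":0.007,"dz":0.07,"ax":0,"ay":0,"az":0},{"dx":0.013,"dy":0.007,"dz":0.1,"ax":0,"ay":0,"az":0},{"dx":0.013,"dy":0.007,"dz":0.12,"ax":0,"ay":0,"az":0},{"dx":0.013,"dy":0.007,"dz":0.12,"ax":0,"ay":0,"az":0}]'|egrep 'pos|force:'
python3 - <<'E'
from g import *
go((-.082,-.0185,-.0015),(.048,-.0185,-.0015))
E
```

```text
position: [0.4789, -0.1109, 0.0006]
force: [-0.5, -0.1, 0.2]
gripper_force: 0.0
t 16.95 tray [-0.0812 -0.0196] z 0.0006 turn [-0.001  0.002  0.   ] F [-0.5 -0.1  0.2]
(-0.082, -0.0185, -0.0015) -> [-0.003 -0.004  0.007]
(0.048, -0.0185, -0.0015) -> [ 0.431 -0.003  0.006]
```

```bash
python3 -m pendant '[{"dx":0.03,"dy":-0.002,"dz":0.005,"ax":0,"ay":0,"az":0},{"dx":0.07,"dy":-0.002,"dz":0.005,"ax":0,"ay":0,"az":0},{"dx":0.11,"dy":-0.002,"dz":0.005,"ax":0,"ay":0,"az":0},{"dx":0.15,"dy":-0.002,"dz":0.005,"ax":0,"ay":0,"az":0},{"dx":0.19,"dy":-0.002,"dz":0.005,"ax":0,"ay":0,"az":0},{"dx":0.23,"dy":-0.002,"dz":0.005,"ax":0,"ay":0,"az":0},{"dx":0.26,"dy":-0.002,"dz":0.005,"ax":0,"ay":0,"az":0},{"dx":0.26,"dy":-0.002,"dz":0.005,"ax":0,"ay":0,"az":0}]'|egrep 'pos|force:'
python3 -c "
from g import *
go((.048,-.0185,-.0015))"
```

```text
position: [0.5583, -0.0974, 0.0002]
force: [0.0, -0.1, -0.0]
gripper_force: 0.0
t 17.75 tray [-0.0006 -0.0198] z 0.0002 turn [ 0.001 -0.002  0.001] F [ 0.  -0.1 -0. ]
(0.048, -0.0185, -0.0015) -> [ 0.162 -0.004  0.006]
```

```bash
python3 -m pendant '[{"dx":0.03,"dy":0,"dz":0.005,"ax":0,"ay":0,"az":0},{"dx":0.06,"dy":0,"dz":0.005,"ax":0,"ay":0,"az":0},{"dx":0.09,"dy":0,"dz":0.005,"ax":0,"ay":0,"az":0},{"dx":0.12,"dy":0,"dz":0.005,"ax":0,"ay":0,"az":0},{"dx":0.145,"dy":0,"dz":0.005,"ax":0,"ay":0,"az":0},{"dx":0.165,"dy":0,"dz":0.005,"ax":0,"ay":0,"az":0},{"dx":0.165,"dy":0,"dz":0.005,"ax":0,"ay":0,"az":0},{"dx":0.165,"dy":0,"dz":-0.1,"ax":0,"ay":0,"az":0}]'|egrep 'pos|force:'
python3 -m pendant '[{"dx":0,"dy":0,"dz":-0.1,"ax":0,"ay":0,"az":0},{"dx":0,"dy":0,"dz":-0.15,"ax":0,"ay":0,"az":0},{"dx":0,"dy":0,"dz":-0.15,"ax":0,"ay":0,"az":0}]'|egrep 'pos|force:'
python3 - <<'E'
from g import *
go((-.056,-.0645,-.0015))
E
```

```text
position: [0.6016, -0.0881, 0.0267]
force: [0.5, -0.2, 0.6]
gripper_force: 0.0
position: [0.6069, -0.0895, 0.0775]
force: [0.9, -0.9, 0.1]
gripper_force: 0.0
t 18.85 tray [ 0.0486 -0.0203] z 0.0775 turn [ 0.002 -0.005  0.   ] F [ 0.9 -0.9  0.1]
(-0.056, -0.0645, -0.0015) -> [-0.35   0.147  0.262]
```

```bash
python3 -m pendant '[{"dx":-0.11,"dy":0.05,"dz":0,"ax":0,"ay":0,"az":0},{"dx":-0.22,"dy":0.1,"dz":0,"ax":0,"ay":0,"az":0},{"dx":-0.345,"dy":0.147,"dz":0,"ax":0,"ay":0,"az":0},{"dx":-0.345,"dy":0.147,"dz":0.04,"ax":0,"ay":0,"az":0},{"dx":-0.345,"dy":0.147,"dz":0.1,"ax":0,"ay":0,"az":0},{"dx":-0.345,"dy":0.147,"dz":0.16,"ax":0,"ay":0,"az":0},{"dx":-0.345,"dy":0.147,"dz":0.22,"ax":0,"ay":0,"az":0},{"dx":-0.345,"dy":0.147,"dz":0.22,"ax":0,"ay":0,"az":0}]'|egrep 'pos|force:'
python3 - <<'E'
from g import *
go((-.056,-.0645,-.0015))
E
```

```text
position: [0.5085, -0.1488, 0.0061]
force: [-0.3, 1.0, -0.0]
gripper_force: 0.0
t 19.65 tray [-0.0584 -0.0619] z 0.0061 turn [-0.004  0.006 -0.   ] F [-0.3  1.  -0. ]
(-0.056, -0.0645, -0.0015) -> [0.008 0.009 0.025]
```

```bash
python3 -m pendant '[{"dx":0.0,"dy":0.006,"dz":0.02,"ax":0,"ay":0,"az":0},{"dx":0.04,"dy":0.006,"dz":0.025,"ax":0,"ay":0,"az":0},{"dx":0.075,"dy":0.006,"dz":0.025,"ax":0,"ay":0,"az":0},{"dx":0.11,"dy":0.006,"dz":0.025,"ax":0,"ay":0,"az":0},{"dx":0.145,"dy":0.006,"dz":0.025,"ax":0,"ay":0,"az":0},{"dx":0.18,"dy":0.006,"dz":0.025,"ax":0,"ay":0,"az":0},{"dx":0.2,"dy":0.006,"dz":0.025,"ax":0,"ay":0,"az":0},{"dx":0.2,"dy":0.006,"dz":0.025,"ax":0,"ay":0,"az":0}]'|egrep 'pos|force:'
python3 -c "
from g import *
go((.048,-.065,-.0015))"
```

```text
position: [0.5715, -0.1416, 0.0017]
force: [-0.6, 0.8, 0.1]
gripper_force: 0.0
t 20.45 tray [ 0.0048 -0.0655] z 0.0017 turn [ 0.001 -0.001  0.001] F [-0.6  0.8  0.1]
(0.048, -0.065, -0.0015) -> [ 0.144 -0.002  0.011]
```

```bash
python3 -m pendant '[{"dx":0.03,"dy":0,"dz":0.007,"ax":0,"ay":0,"az":0},{"dx":0.06,"dy":0,"dz":0.007,"ax":0,"ay":0,"az":0},{"dx":0.09,"dy":0,"dz":0.007,"ax":0,"ay":0,"az":0},{"dx":0.12,"dy":0,"dz":0.007,"ax":0,"ay":0,"az":0},{"dx":0.147,"dy":0,"dz":0.007,"ax":0,"ay":0,"az":0},{"dx":0.147,"dy":0,"dz":0.007,"ax":0,"ay":0,"az":0},{"dx":0.147,"dy":0,"dz":0.005,"ax":0,"ay":0,"az":0},{"dx":0.147,"dy":0,"dz":-0.1,"ax":0,"ay":0,"az":0}]'|egrep 'pos|force:'
python3 -m pendant '[{"dx":0,"dy":0,"dz":-0.1,"ax":0,"ay":0,"az":0},{"dx":0,"dy":0,"dz":-0.15,"ax":0,"ay":0,"az":0},{"dx":0,"dy":0,"dz":-0.15,"ax":0,"ay":0,"az":0}]'|egrep 'pos|force:'
python3 - <<'E'
from g import *
go((-.036,-.1055,-.0015))
E
```

```text
position: [0.6095, -0.133, 0.0281]
force: [-1.1, -0.1, 0.1]
gripper_force: 0.0
position: [0.6151, -0.1348, 0.0789]
force: [-0.6, -0.6, 0.4]
gripper_force: 0.0
t 21.55 tray [ 0.049  -0.0663] z 0.0789 turn [ 0.003 -0.005 -0.   ] F [-0.6 -0.6  0.4]
(-0.036, -0.1055, -0.0015) -> [-0.284  0.13   0.267]
```

```bash
python3 -m pendant '[{"dx":-0.09,"dy":0.04,"dz":0,"ax":0,"ay":0,"az":0},{"dx":-0.18,"dy":0.08,"dz":0,"ax":0,"ay":0,"az":0},{"dx":-0.28,"dy":0.13,"dz":0,"ax":0,"ay":0,"az":0},{"dx":-0.28,"dy":0.13,"dz":0.03,"ax":0,"ay":0,"az":0},{"dx":-0.28,"dy":0.13,"dz":0.09,"ax":0,"ay":0,"az":0},{"dx":-0.28,"dy":0.13,"dz":0.15,"ax":0,"ay":0,"az":0},{"dx":-0.28,"dy":0.13,"dz":0.22,"ax":0,"ay":0,"az":0},{"dx":-0.28,"dy":0.13,"dz":0.22,"ax":0,"ay":0,"az":0}]'|egrep 'pos|force:'
python3 - <<'E'
from g import *
go((-.036,-.1055,-.0015))
E
```

```text
position: [0.5348, -0.1851, 0.007]
force: [0.5, -0.1, 0.3]
gripper_force: 0.0
t 22.35 tray [-0.0387 -0.1022] z 0.007 turn [-0.005  0.007 -0.   ] F [ 0.5 -0.1  0.3]
(-0.036, -0.1055, -0.0015) -> [0.009 0.011 0.028]
```

```bash
python3 -m pendant '[{"dx":0.0,"dy":0.007,"dz":0.02,"ax":0,"ay":0,"az":0},{"dx":0.02,"dy":0.007,"dz":0.027,"ax":0,"ay":0,"az":0},{"dx":0.05,"dy":0.007,"dz":0.027,"ax":0,"ay":0,"az":0},{"dx":0.08,"dy":0.007,"dz":0.027,"ax":0,"ay":0,"az":0},{"dx":0.11,"dy":0.007,"dz":0.027,"ax":0,"ay":0,"az":0},{"dx":0.14,"dy":0.007,"dz":0.027,"ax":0,"ay":0,"az":0},{"dx":0.16,"dy":0.007,"dz":0.027,"ax":0,"ay":0,"az":0},{"dx":0.16,"dy":0.007,"dz":0.027,"ax":0,"ay":0,"az":0}]'|egrep 'pos|force:'
python3 -c "
from g import *
go((.048,-.1055,-.0015))"
```

```text
position: [0.5865, -0.1808, 0.0027]
force: [-0.5, -0.0, 0.1]
gripper_force: 0.0
t 23.15 tray [ 0.013  -0.1067] z 0.0027 turn [ 0.001 -0.001  0.001] F [-0.5 -0.   0.1]
(0.048, -0.1055, -0.0015) -> [ 0.117 -0.004  0.014]
```

```bash
python3 -m pendant '[{"dx":0.03,"dy":0,"dz":0.009,"ax":0,"ay":0,"az":0},{"dx":0.06,"dy":0,"dz":0.009,"ax":0,"ay":0,"az":0},{"dx":0.09,"dy":0,"dz":0.009,"ax":0,"ay":0,"az":0},{"dx":0.12,"dy":0,"dz":0.009,"ax":0,"ay":0,"az":0},{"dx":0.12,"dy":0,"dz":0.009,"ax":0,"ay":0,"az":0},{"dx":0.12,"dy":0,"dz":0,"ax":0,"ay":0,"az":0},{"dx":0.12,"dy":0,"dz":-0.1,"ax":0,"ay":0,"az":0},{"dx":0.12,"dy":0,"dz":-0.25,"ax":0,"ay":0,"az":0}]'|egrep 'pos|force:'
python3 -m pendant '[{"dx":-0.1,"dy":0,"dz":-0.15,"ax":0,"ay":0,"az":0},{"dx":-0.25,"dy":0.1,"dz":-0.2,"ax":0,"ay":0,"az":0},{"dx":-0.4,"dy":0.2,"dz":-0.2,"ax":0,"ay":0,"az":0},{"dx":-0.55,"dy":0.33,"dz":-0.2,"ax":0,"ay":0,"az":0},{"dx":-0.7,"dy":0.46,"dz":-0.2,"ax":0,"ay":0,"az":0},{"dx":-0.8,"dy":0.6,"dz":-0.2,"ax":0,"ay":0,"az":0},{"dx":-0.8,"dy":0.7,"dz":-0.2,"ax":0,"ay":0,"az":0},{"dx":-0.8,"dy":0.7,"dz":-0.2,"ax":0,"ay":0,"az":0}]'|egrep 'pos|force:'
cat > f.py <<'E'
from g import *
go()
k=np.load("tray.npz"); a=float(k["a"]); T=np.array([[np.cos(a),-np.sin(a)],[np.sin(a),np.cos(a)]])
X,Y=np.meshgrid(np.arange(-.11,.1,.001),np.arange(-.132,.133,.001),indexing="ij")
for n in ("top",):
    c=cam(n); cv2.imwrite(f"pics/{n}_end.png",c["pixels"][:,:,::-1])
    def rect(im,z):
        P=np.c_[np.stack([X.ravel(),Y.ravel()],1)@T.T+k["o"],np.full(X.size,z)]
        q=cv2.projectPoints(P,cv2.Rodrigues(c["P"][:,:3])[0],c["P"][:,3],c["K"],np.array(c["distortion"]))[0].reshape(*X.shape,2).astype(np.float32)
        return cv2.remap(cv2.cvtColor(im,cv2.COLOR_RGB2GRAY),q[...,0],q[...,1],cv2.INTER_LINEAR).astype(float)
    old=cv2.imread("pics/top0.png")[:,:,::-1].copy()
    for z,nm,xr in ((.034,"deck",slice(0,150)),(.016,"trough",slice(158,205))):
        d=np.abs(rect(c["pixels"],z)-rect(old,z))[xr]
        m=(cv2.GaussianBlur(d,(0,0),2)>8).astype(np.uint8)
        N,L,S,C=cv2.connectedComponentsWithStats(m)
        print(nm,[(int(s[4]),(round(float(x[1]+xr.start)/1000-.11,3),round(float(x[0])/1000-.132,3)),s[2:4].tolist()) for s,x in zip(S[1:],C[1:]) if s[4]>40])
E
python3 f.py
```

```text
position: [0.6174, -0.1737, 0.0755]
force: [1.2, -1.0, 0.3]
gripper_force: 0.0
position: [0.4181, -0.4279, 0.1381]
force: [-0.7, 0.2, 0.5]
gripper_force: 0.0
t 24.75 tray [-0.195  -0.3216] z 0.1381 turn [ 0.005 -0.    -0.005] F [-0.7  0.2  0.5]
deck [(1358, (-0.099, -0.106), [72, 32]), (828, (-0.048, -0.017), [33, 32]), (831, (-0.02, -0.064), [34, 32]), (798, (-0.019, 0.103), [33, 32]), (844, (0.0, -0.106), [34, 32])]
trough [(603, (0.081, -0.066), [30, 28]), (552, (0.08, 0.11), [28, 28]), (640, (0.081, -0.106), [31, 27]), (507, (0.082, -0.019), [28, 25])]
```

Differencing against the start picture: all four bushings have left the deck and lie flat in the trough at tray x of about 0.081, y of -0.106, -0.066, -0.019 and 0.110. There is no change at the plug or the block, and the arm is clear. Handing in.

```bash
python3 -c "
from rig import r
print(r.hand_in())"
```

```text
the job is handed in; nothing more can be done
None
```

All four bushings lie flat in the trough, the plug gauge and gauge block show no change on the deck, and the job was handed in at about 25 s (no verdict was returned).

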